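Chock the bogie and open the rail stop

TASK

The model railway bogie on the sloping track leans against the hinged rail stop, and we need that wheel clear to paint it. Slide the wooden wedge chock up its rail until it is snug against the low side of the bogie's other low wheel, without shoving the bogie more than a couple of centimetres up the track; then turn the rail stop right over, outwards and down off its rail, so that the bogie stands still on the chock alone. Do not let the bogie roll away down the track and do not knock over the paint pot beside it.

Things in the scene. Friction and masses are not known exactly. Their poses are not given: they have to be found in the camera images.
- track_mid (a point): Mid-point between the rails, at rail-top height, of a fixed track on a sloping board (440 x 210 mm, low end at x = -220 mm). x: level, along the track to its high end (the rails climb 0.06 rad that way); y: level, towards the rail with the hinged stop; z: up. Rails (heads 11 mm wide, 15 mm above the sleepers) at y = +69 mm (stop) and y = -69 mm (chock)
- bogie: Four-wheeled grey steel bogie, about 1.6 kg, rolling freely on the rails; as found it leans on the stop. Origin midway between the axles at axle height, 31 mm over the rail tops; x up the rails, y to the stop's rail. Axles at x = -52.5 and +52.5 mm; wheels 62 mm across the tread, flanges 72 mm, inside the rails. Its top pin is 47 mm above the origin
- low_wheel (a point): Centre of the bogie's low wheel on the chock's rail (y = -69 mm), 31 mm over the rail top; tread radius 31 mm. Axes as bogie
- chock: Loose wooden wedge, 70 long, 21 wide, 27 mm high, 0.12 kg, with steel cheeks over its rail: it slides only along it (about 1 N). Origin at mid-length and mid-width, at the rail top; x up the rail to the thin nose (x = +35 mm), z square to the rail. Flat upright back at x = -35 mm. Its 30-degree face meets the wheel when its origin is 47 mm down the rail from the wheel's centre
- chock_back (a point): Centre of the chock's flat back face, 13.5 mm above the rail top; axes as chock
- stop_block (a point): On the hinged rail stop: a point 14 mm above the rail top in its steel block, which sits on its rail and is 46 mm long (18 mm down the rail from this point, 28 mm up it), 14 mm wide, 26 mm high; the wheel leans on its up-rail end. Axes when closed: x up the rail, y outwards from the track. It turns about a pin along the rail, 12.5 mm further out and 20 mm lower
- stop (a joint): Hinge of the rail stop, rad: 0 = on the rail, blocking the wheel; grows as the block is turned outwards; 1.85 = lying over outside the rail, its limit. Pushing the block's inner side outwards takes about 1 N; from about 0.7 rad on it falls over by itself and stays there
- paint_pot1: Small round paint pot with a lid, 61 x 50 mm, 55 mm high, standing on the table on the stop's side of the track; origin at the centre of its underside

How it is judged:
On the way, in this order (a step that is already met when the one before it is completed fails the run):
1. the chock is pushed up to the low side of its wheel while the rail stop is still on its rail (x of chock in the frame of low_wheel between -0.06 and -0.04 m and value of joint stop below 0.4 rad), for 0.2 s.
2. the rail stop is turned over off its rail (value of joint stop above 1.6 rad), for 0.2 s.
At the end, for the whole second after the job is handed in: The rail stop is turned over past 1.6 rad; the chock touches and carries the low side of its wheel (its origin 40 to 52 mm down the rail from the wheel's centre); the bogie is at rest, at most 15 mm down or 25 mm up the track from its start; the paint pot is upright (value of joint stop above 1.6 rad and x of bogie in the frame of track_mid between 0.053 and 0.093 m and x of chock in the frame of low_wheel between -0.052 and -0.04 m and contact force between chock and bogie above 0.15 N and linear speed of each of bogie, chock below 0.01 m/s and angle between paint_pot1's own z axis and vertical below 0.3 rad).
It fails at once if the bogie rolls more than 20 mm down the track (x of bogie in the frame of track_mid below 0.048 m).
It fails at once if the bogie is lifted or derailed (z of bogie in the frame of track_mid above 0.045 m or z of bogie in the frame of track_mid below 0.027 m).
It fails at once if the paint pot is knocked over (angle between paint_pot1's own z axis and vertical above 0.5 rad).
It also fails if it takes over 48 s, if anything falls off the work surface, if the arm or the gripper's body presses on something with over 40 N, if the wrist force passes 120 N, or if a joint passes its speed limit or range.

ROBOT

A 6-joint arm with a two-finger parallel gripper is mounted at the origin on a cart in front of the work surface, level with it; the furniture and walls round the work are solid. World frame = base frame: x ahead of the robot, y to its left, z up, the work surface at z = 0. Lengths are in m, angles in rad, forces in N, time in s.
With the tool pointing down it reaches from about 0.25 to 0.775 m from the base axis. Payload 4 kg.
Tool frame: the origin (TCP) lies at the very end of the fingers, on their centre line; the grasp point (between the pads) lies 19 mm behind it; z points along the fingers, y is the direction in which the jaws open and shut (so a half turn about z gives the same grasp; the last joint's range is limited). The gripper opens to 94 mm and grips with 3 to 60 N. Pads are 16 mm wide; open, the fingers measure 119 mm over their backs; the gripper's body (75 mm by 177 mm) begins 78 mm behind the grasp point.
Start: joints at [1.235, 0.087, 1.371, -0, 1.684, -0.103], TCP at [0.127, 0.535, 0.206] pointing down, gripper open.
Joint ranges: [-3.1, 3.1], [-0.76, 2.03], [0.27, 2.55], [-1.08, 4.22], [0.17, 2.65], [-2.57, 2.57]. Speed limits (rad/s): [2.79, 2.79, 3.14, 3.14, 3.14, 3.14].

INTERFACE

Orientations are given as a 3x3 rotation matrix whose columns are the frame's x, y, z axes.
In Python, from cell import ctrl gives the robot as it stands.
- The arm moves only by the tool send_rows, never from a script. Its argument "plan" is a list of rows, each an object with "offset": the shift along the tool's x, y, z in cm, a list of three; "delta_rot": the turn, a rotation vector about the tool's x, y, z in degrees, a list of three; "grip": the closure, from -1 (fully open) to 1 (shut). In form: [{"offset": [tx, ty, tz], "delta_rot": [wx, wy, wz], "grip": grip}, ...]. A call has 1 to 8 rows; each row shifts and turns the commanded pose from where the row before left it, along the tool's axes as they then stand; what a row does not reach is not made up. A row lasts 1/10 s, in which the tool goes at most 50 mm and 8.59 degrees, less where a joint would pass 70% of its speed; a pose out of reach is approached as far as the arm can. A call with a gripper value outside its range is refused whole. The fingers move at their own pace and stop on an object; "newtons" is the grip in N (left out, the last holds). Time passes only in rows, so rows that do not move let the fingers close. It gives the time, the measured TCP pose, the force and the opening at its end, in the units of the state.
- ctrl.observe(): the state, without advancing time (a new reading comes with each control period).
- ctrl.capture(name): name is "scene" or "side" or "wrist"; returns a dict with "color" (420x560x3 uint8, blue, green, red), "fx", "fy", "cx", "cy" (pixels), "k1" (the pictures are not rectified: a ray, as slopes to the right and down, at radius r is drawn at 1 + k1 r^2 times it, then the intrinsics apply), "extrinsics" (4x4, takes a point from world to camera coordinates); the wrist camera has in their place "hand_eye" (4x4, takes a point from camera to tool coordinates, whose origin is the TCP and whose axes are the flange's). Camera axes: x right, y down, z forward; pixel columns grow to the right and rows downward; lengths in m; the calibration is good to about 2 mm. A picture is of the moment at which its call begins: read the wrist's pose just before it. There is no depth.
- ctrl.close_job(): hands the job in, once; it reports no verdict.
The state is a dict: "time_s": time; "joint_pos": joint angles; "qd": joint speeds; "tau": joint torques, N m; "ee_pos": TCP position; "orientation": TCP orientation; "ft_force": force on the tool from outside, world axes, zero at the start; "moment": the same for the moment, N m; "opening": finger opening in m.
Only numpy, scipy, OpenCV 4.12 (cv2) and the standard library are available. Lean on these libraries where they do the work, as an engineer would, in place of code of your own. Each camera call takes 0.05 s, during which the arm holds its last target.

## Working session

There is one attempt and no reset: what is moved stays moved. The work goes in short steps, Python scripts to look and compute and a tool call to move; the robot and the scene stay as the last step left them, time stands still between calls to the robot, and variables do not carry over. Pictures are saved under pics/ and viewed, and the job is handed in when it is done.

Besides the shell and the picture viewer there is one more tool, called as name(argument=value, ...), one argument or row to a line, values as JSON. send_rows: Moves the arm, as the interface text tells. Its arguments: {"type":"object","properties":{"plan":{"type":"array"},"newtons":{"type":"number"}},"required":["plan"]}

```bash
ls; mkdir -p pics
python3 - <<'E'
from cell import ctrl
import cv2,json
s=ctrl.observe();print(s)
for n in ["scene","side","wrist"]:
    d=ctrl.capture(n);cv2.imwrite(f"pics/{n}0.png",d["color"])
    print(n,{k:(v.tolist() if hasattr(v,'tolist') else v) for k,v in d.items() if k!="color"})
E
```

```text
pics
{'time_s': 0.0, 'joint_pos': array([ 1.23494567e+00,  8.79496230e-02,  1.37225530e+00, -2.59321741e-05,
        1.68360692e+00, -1.03118106e-01]), 'qd': array([-0.00066172, -0.00061334, -0.0023827 , -0.00033223, -0.00120875,
        0.00195676]), 'tau': array([-7.36386482e-05, -3.40181458e+01, -3.02424395e+01,  7.18065212e-02,
        3.31335270e-02, -1.59034566e-04]), 'ee_pos': array([0.12668899, 0.53463781, 0.2043066 ]), 'orientation': array([[-9.73039061e-01,  2.30639296e-01, -7.07054894e-04],
       [ 2.30640291e-01,  9.73036808e-01, -2.10369327e-03],
       [ 2.02796102e-04, -2.21005107e-03, -9.99997537e-01]]), 'ft_force': array([0.47175517, 0.11157129, 0.64290263]), 'moment': array([ 0.00603749, -0.0117494 , -0.02109567]), 'opening': 0.09377250820057918}
scene {'fx': 509.69132910265915, 'fy': 509.69132910265915, 'cx': 282.53257453156607, 'cy': 207.03988723328638, 'k1': -0.10716275218132736, 'extrinsics': [[0.8820838772735621, -0.47109228387343915, 0.00030582502594265484, -0.4179283504129133], [-0.23171929307148936, -0.4344414978001861, -0.8703831077218699, 0.22555130217669
[... 287 characters left out ...]
02200697505306795, 0.0004391612375762604, 0.4952308487956471], [-0.015287388062219805, 0.6798617047534443, -0.7331809859618399, 0.005345298153515854], [0.01583652675980575, -0.7330100650460089, -0.680033417532868, 0.9780240368373715], [0.0, 0.0, 0.0, 1.0]]}
wrist {'fx': 343.9271079271204, 'fy': 343.9271079271204, 'cx': 279.4038508566211, 'cy': 218.06220091072052, 'k1': -0.0304489666024842, 'hand_eye': [[-0.00022012818707599577, -0.9724152149945002, -0.233256513715649, 0.06721013069786279], [0.9999998088078909, -0.0003488467098562306, 0.0005105782534364683, -0.0012093356385274312], [-0.0005778648294492233, -0.23325635672617906, 0.9724151058673788, -0.17887628371797418], [0.0, 0.0, 0.0, 1.0]]}
```

View pics/scene0.png

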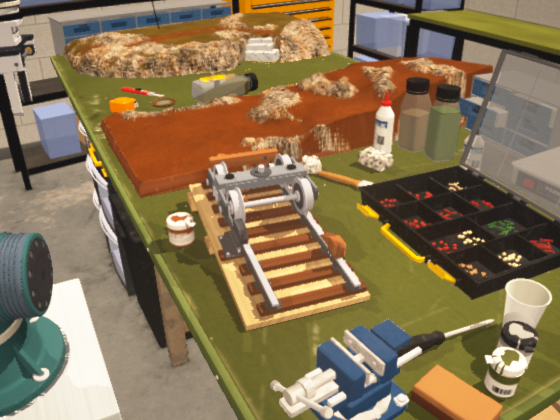

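View pics/side0.png

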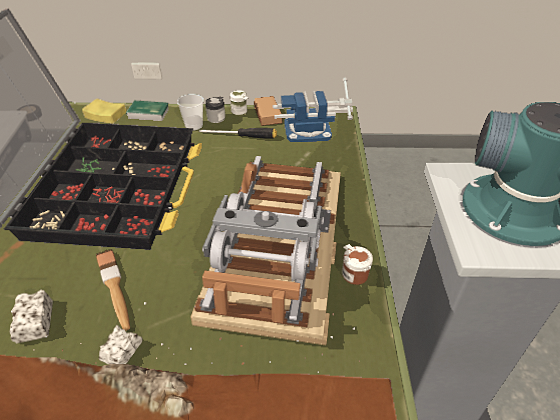

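View pics/wrist0.png

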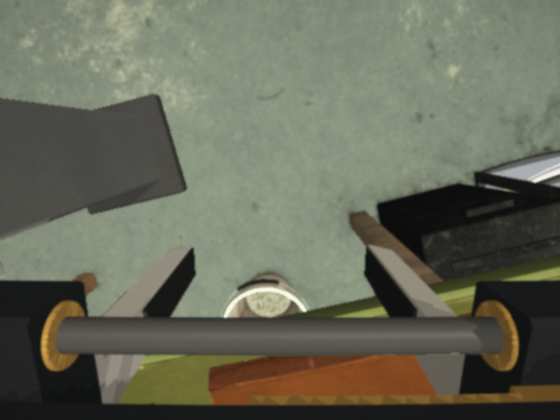

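The scene view shows the bogie at about (265,190), the stop at (232,243), the chock at (335,245), and the pot at (180,228). The track climbs away from the vise end. I'll enlarge next.

```bash
cat > h.py <<'E'
import numpy as np,cv2
from cell import ctrl
def cap(n,f=None):
    d=ctrl.capture(n)
    if f: cv2.imwrite(f,d["color"])
    return d
def proj(d,P,T=None):
    T=np.array(d["extrinsics"]) if T is None else T
    p=(T[:3,:3]@np.atleast_2d(P).T).T+T[:3,3]
    u=p[:,:2]/p[:,2:];r2=(u**2).sum(1,keepdims=True);u=u*(1+d["k1"]*r2)
    return u*[d["fx"],d["fy"]]+[d["cx"],d["cy"]]
def ray(d,uv,T=None):
    T=np.array(d["extrinsics"]) if T is None else T
    K=np.array([[d["fx"],0,d["cx"]],[0,d["fy"],d["cy"]],[0,0,1]])
    x=cv2.undistortPoints(np.array([[uv]],float),K,np.array([d["k1"],0,0,0.]))[0,0]
    R=T[:3,:3];return -R.T@T[:3,3],R.T@np.array([x[0],x[1],1])
def atz(d,uv,z,T=None):
    o,r=ray(d,uv,T);return o+r*(z-o[2])/r[2]
def tri(*obs):
    A=np.zeros((3,3));b=np.zeros(3)
    for o,r in obs:
        r=r/np.linalg.norm(r);M=np.eye(3)-np.outer(r,r);A+=M;b+=M@o
    X=np.linalg.solve(A,b);return X,[np.linalg.norm((np.eye(3)-np.outer(r,r)/(r@r))@(X-o)) for o,r in obs]
def crop(im,x0,y0,w,h,s,f):
    c=cv2.resize(im[y0:y0+h,x0:x0+w],None,fx=s,fy=s,interpolation=cv2.INTER_CUBIC)
    for x in range((x0+9)//10*10,x0+w,10): cv2.line(c,((x-x0)*s,0),((x-x0)*s,12 if x%50==0 else 5),(0,255,255),1); x%50==0 and cv2.putText(c,str(x),((x-x0)*s+2,22),0,.4,(0,255,255),1)
    for y in range((y0+9)//10*10,y0+h,10): cv2.line(c,(0,(y-y0)*s),(12 if y%50==0 else 5,(y-y0)*s),(0,255,255),1); y%50==0 and cv2.putText(c,str(y),(14,(y-y0)*s+4),0,.4,(0,255,255),1)
    cv2.imwrite(f,c)
E
python3 - <<'E'
from h import *
im=cv2.imread("pics/scene0.png");crop(im,160,145,215,190,3,"pics/sc1.png") 
im=cv2.imread("pics/side0.png");crop(im,185,150,195,195,3,"pics/sd1.png")
E
```

```text
(no output)
```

View pics/sc1.png

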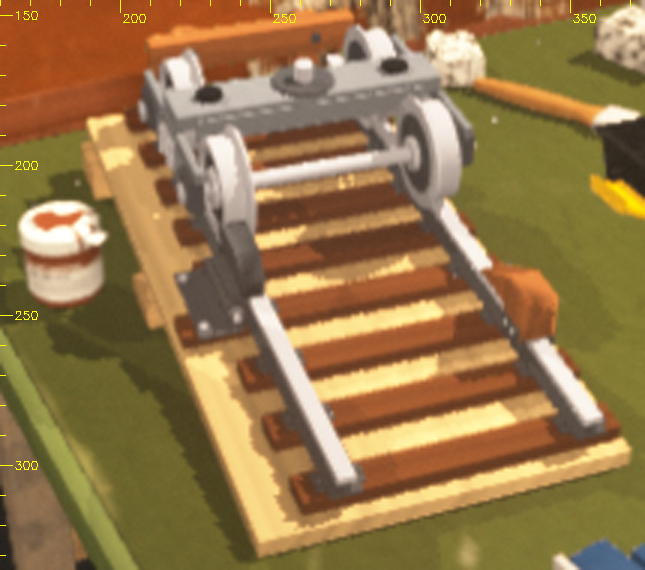

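View pics/sd1.png

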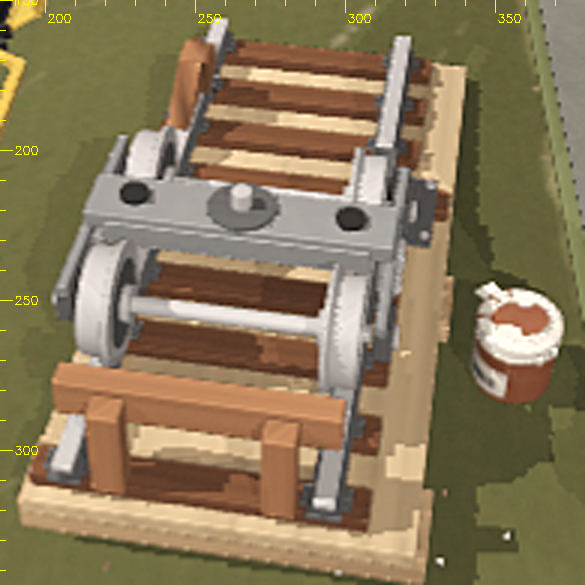

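The side view shows the low end at the top: stop rail (315,165), chock rail (253,160), chock (246,178), pin top (261,212) and stop bracket (322,218). I'll fit the track pose.

```bash
cat > fit.py <<'E'
from h import *
from scipy.optimize import least_squares
S=cap("scene");D=cap("side")
def frame(p,tilt=.06):
    c,s=np.cos(p[3]),np.sin(p[3]); Rz=np.array([[c,-s,0],[s,c,0],[0,0,1]])
    return Rz,np.array(p[:3])
def track(p,x,y,h):  # x along rails, y, h square
    R,t=frame(p);c,s=np.cos(.06),np.sin(.06)
    return t+R@np.array([x*c-h*s,y,x*s+h*c])
obs=[ # cam,uv,(x,y,h), kind: x either number or None (line)
(S,(260.7,165.5),.068,0,.078),(D,(261,212),.068,0,.078),
(S,(246.5,250),None,.069,0),(S,(268,290),None,.069,0),(S,(340,263),None,-.069,0),(S,(355,283),None,-.069,0),(S,(309,217),None,-.069,0),
(D,(315,168),None,.069,0),(D,(311,190),None,.069,0),(D,(253,161),None,-.069,0),
(D,(203,303),None,-.069,0),(D,(293.5,312),None,.069,0),
(S,(274,303.5),'L',.069,0),(S,(357.5,286.5),'L',-.069,0),(D,(316,163),'L',.069,0),(D,(254,157.5),'L',-.069,0),
(D,(294,313.5),'H',.069,0),(D,(203.5,304),'H',-.069,0)]
def res(q):
    out=[]
    for d,uv,x,y,h in obs:
        if x is None:
            a,b=proj(d,[track(q,-.2,y,h),track(q,.2,y,h)]);n=(b-a)[::-1]*[1,-1];n/=np.linalg.norm(n)
            out.append(n@(np.array(uv)-a))
        else:
            xx={'L':q[4],'H':q[5]}.get(x,x)
            out+=list(proj(d,track(q,xx,y,h))[0]-uv)
    return np.array(out)
P0=atz(S,(261,166),.13)
best=None
for yaw in np.linspace(0,6,7):
    r=least_squares(res,[*P0[:2],.05,yaw,-.2,.2],loss='soft_l1')
    if best is None or r.cost<best.cost:best=r
q=best.x
if __name__=="__main__":
    print(q,best.cost);print(res(q).round(1))
    for n,a in dict(bog=(.068,0,.031),loww_ch=(.068-.0525,-.069,.031),).items(): print(n,track(q,*a).round(4))
    print("pot", atz(S,(180,243),0),atz(D,(355,280),0))
    for d,n in((S,'S'),(D,'D')):
        im=d["color"].copy();im=cv2.resize(im,None,fx=3,fy=3,interpolation=cv2.INTER_CUBIC)
        def L(a,b,c): 
            A,B=proj(d,[track(q,*a),track(q,*b)])*3;cv2.line(im,tuple(int(v) for v in A),tuple(int(v) for v in B),c,1)
        for y in(.069,-.069): L((-.2,y,0),(.2,y,0),(0,0,255))
        for x in(-.0525,.0525):
            L((.068+x,-.069,.031),(.068+x,.069,.031),(255,0,0))
            for y in(.069,-.069):
                t=np.linspace(0,6.283,30)
                for i in range(29):L((.068+x+.031*np.cos(t[i]),y,.031+.031*np.sin(t[i])),(.068+x+.031*np.cos(t[i+1]),y,.031+.031*np.sin(t[i+1])),(0,255,0))
        x0,y0=(160,145) if n=='S' else (185,150)
        cv2.imwrite(f"pics/ov{n}.png",im[y0*3:y0*3+590,x0*3:x0*3+640])
E
python3 fit.py
```

```text
[ 0.50511073  0.099724    0.0464393   1.43270681 -0.21361001  0.20645733] 16.230976117599685
[ 0.2  1.7  2.1  1.7  1.8  0.6  1.5  1.2 -0.4 -0.7 -1.1 -1.4 -1.3  1.7
  1.6  0.2 -0.3 -2.5  0.6  0.1  1.8 -0.4 -2.7  1.3  0.9 -1.1]
bog [0.5142 0.1651 0.0815]
loww_ch [0.5753 0.1037 0.0783]
pot [0.34518381 0.17639498 0.        ] [0.34870297 0.19752858 0.        ]
```

View pics/ovS.png

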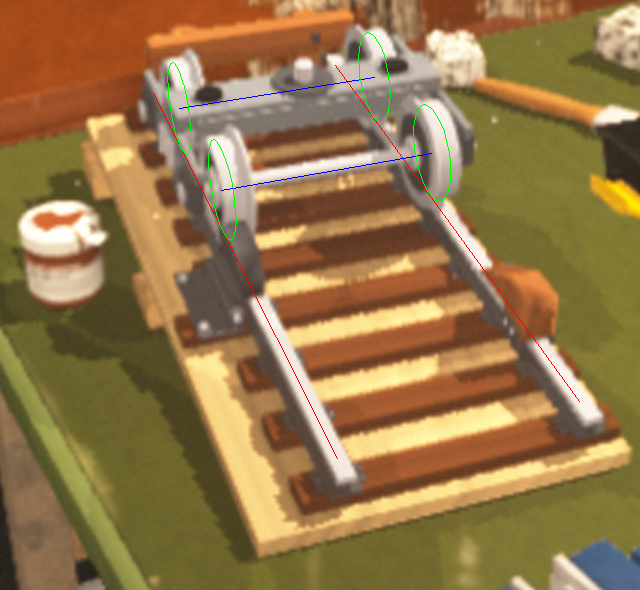

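View pics/ovD.png

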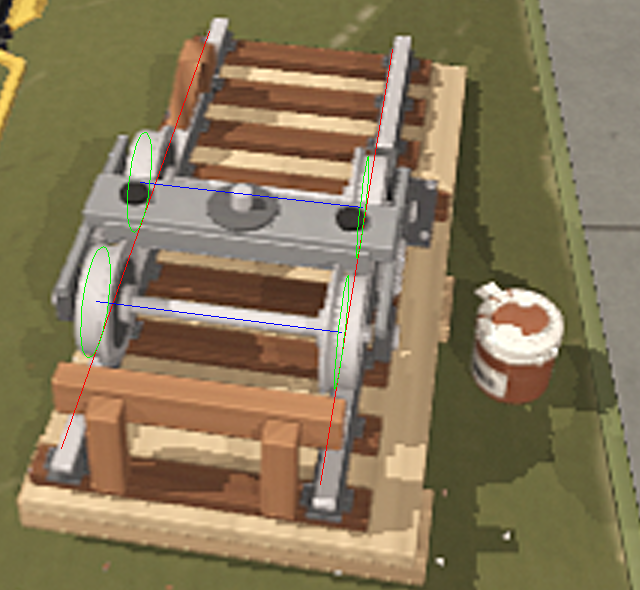

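The overlay fits to about 2 px (≈3 mm). Next I'll hover over the low end with the fingers closed and refine with the wrist camera.

send_rows(
  plan=[
    {"offset": [-3.6, -3.2, 0], "delta_rot": [0, 0, 0], "grip": 1},
    {"offset": [-3.6, -3.2, 0], "delta_rot": [0, 0, 0], "grip": 1},
    {"offset": [-3.6, -3.2, 0], "delta_rot": [0, 0, 0], "grip": 1},
    {"offset": [-3.6, -3.2, 0], "delta_rot": [0, 0, 0], "grip": 1},
    {"offset": [-3.6, -3.2, 0], "delta_rot": [0, 0, 0], "grip": 1},
    {"offset": [-3.6, -3.2, 0], "delta_rot": [0, 0, 0], "grip": 1},
    {"offset": [-3.6, -3.2, 0], "delta_rot": [0, 0, 0], "grip": 1},
    {"offset": [-3.6, -3.2, 0], "delta_rot": [0, 0, 0], "grip": 1},
  ],
)

```text
time_s: 1.05
ee_pos: [0.3487, 0.2179, 0.2057]
orientation: [[-0.973, 0.23, 0.001], [0.23, 0.973, 0.001], [-0.001, 0.001, -1.0]]
ft_force: [1.2, -0.3, -0.5]
opening: 0.0336
```

send_rows(
  plan=[
    {"offset": [-3.6, -3.2, 0], "delta_rot": [0, 0, 0], "grip": 1},
    {"offset": [-3.6, -3.2, 0], "delta_rot": [0, 0, 0], "grip": 1},
    {"offset": [-3.6, -3.2, 0], "delta_rot": [0, 0, 0], "grip": 1},
    {"offset": [-3.6, -3.2, 0], "delta_rot": [0, 0, 0], "grip": 1},
    {"offset": [-3.6, -3.2, 0], "delta_rot": [0, 0, 0], "grip": 1},
    {"offset": [-3.6, -3.2, 0], "delta_rot": [0, 0, -5.4], "grip": 1},
    {"offset": [0, 0, 0], "delta_rot": [0, 0, 0], "grip": 1},
    {"offset": [0, 0, 0], "delta_rot": [0, 0, 0], "grip": 1},
  ],
)

```text
time_s: 1.85
ee_pos: [0.5138, -0.0176, 0.2048]
orientation: [[-0.99, 0.141, -0.002], [0.141, 0.99, 0.001], [0.002, 0.001, -1.0]]
ft_force: [-0.4, -0.4, 0.4]
opening: 0.0004
```

```bash
cat > wr.py <<'E'
from h import *
import sys,pickle
s=ctrl.observe();d=ctrl.capture("wrist");im=d["color"]
n=sys.argv[1];cv2.imwrite(f"pics/{n}.png",im)
M=np.eye(4);M[:3,:3]=s["orientation"];M[:3,3]=s["ee_pos"]
T=np.linalg.inv(M@np.array(d["hand_eye"]));pickle.dump((d,T),open(n+".pkl","wb"))
print(s["time_s"],s["ee_pos"].round(4),s["ft_force"].round(2),s["opening"],s["orientation"].round(3).tolist())
E
python3 wr.py w1
```

```text
1.85 [ 0.5138 -0.0176  0.2048] [-0.41 -0.4   0.37] 0.00035560492459694635 [[-0.99, 0.141, -0.002], [0.141, 0.99, 0.001], [0.002, 0.001, -1.0]]
```

View pics/w1.png

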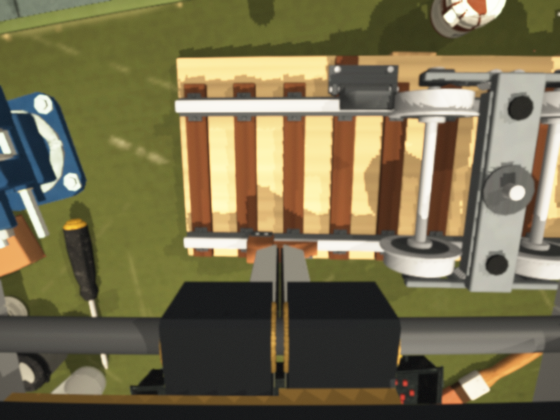

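The wrist view shows the rails well: stop block around (365,85), its rail at v≈105, chock rail at v≈242, and the chock at about (247–318, 245) behind the fingers. Enlarging.

Run:
```python
from h import *
im=cv2.imread("pics/w1.png")
crop(im,300,50,130,110,6,"pics/w1a.png");crop(im,170,190,260,80,3,"pics/w1b.png")
```

```text
(no output)
```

View pics/w1a.png

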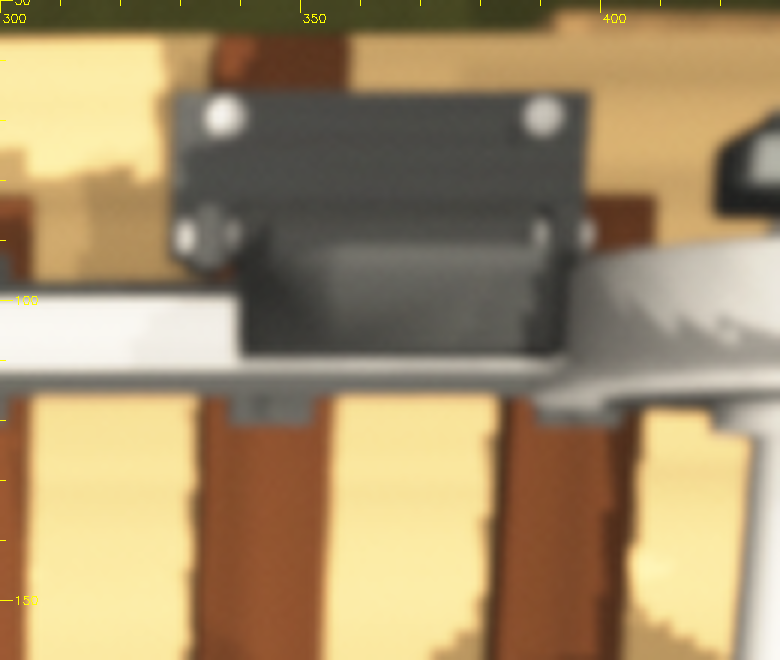

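View pics/w1b.png

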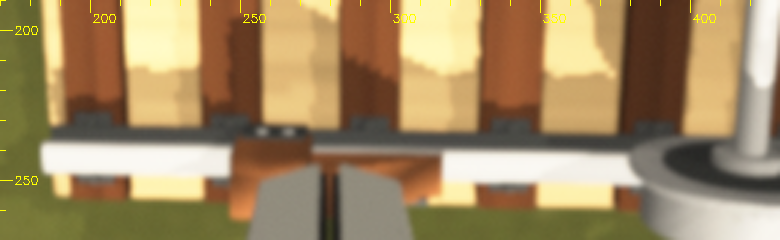

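```bash
cat > fit2.py <<'E'
import fit; from fit import *
import pickle
d,T=pickle.load(open("w1.pkl","rb"));W=dict(d);W["extrinsics"]=T
wobs=[(W,(181,242.5),'L',-.069,0),(W,(340,245),None,-.069,0),(W,(176,106),'L',.069,0),(W,(330,104.6),None,.069,0),(W,(516.5,192),.068,0,.078)]
both=obs+wobs
def rr(q):
    fit.obs=both
    return fit.res(q)
r=least_squares(rr,q,loss='soft_l1');
fit.obs=wobs
rw=least_squares(lambda p:fit.res(np.r_[p,0.]),q[:5],loss='soft_l1')
Q=r.x
if __name__=="__main__":
    print(Q);print(rr(Q).round(1));fit.obs=wobs;print("wrist only",rw.x,fit.res(np.r_[rw.x,0]).round(1))
    # chock back top edge & nose intersect with planes in wrist view
    def onplane(uv,h,qq):
        o,rd=ray(W,uv);c,s=np.cos(.06),np.sin(.06);Rz,t=frame(qq)
        n=Rz@np.array([-s,0,c]);P=o+rd*((n@(t+n*h-o))/(n@rd));v=Rz.T@(P-t);return [v[0]*c+v[2]*s,v[1]]
    for qq in(Q,np.r_[rw.x,0]):
      print("back top",onplane((246.5,246),.027,qq),"nose",onplane((316,245),0.003,qq))
      print("block low",onplane((340,105),.026,qq),onplane((340,105),0,qq),"up",onplane((392,105),.026,qq))
      print('back pt',track(qq,onplane((246.5,246),.027,qq)[0],-.069,.0135))
      print('block pt',track(qq,-.043,.069,.014), 'wheel',track(qq,.0155,-.069,.031))
E
python3 fit2.py
```

```text
[ 0.50361969  0.09981657  0.04873635  1.42911477 -0.21687141  0.20819962]
[-0.5  0.7  2.8  0.8  1.3 -0.2  1.2  0.7 -0.5 -1.6 -1.9 -2.  -1.3  1.3
  0.8  0.8 -0.5 -1.9  1.8 -1.4  3.1 -2.  -2.3  1.5  1.  -1.2  3.3 -0.1
 -0.  -0.4  0.3  1.9 -0.1  0.3]
wrist only [ 0.50269789  0.09818743  0.05119703  1.42853019 -0.21546386] [ 2.3 -0.1  0.1 -1.6 -0.8  0.9  0.  -0. ]
back top [np.float64(-0.14614007284574895), np.float64(-0.06284209299513835)] nose [np.float64(-0.07808662199280801), np.float64(-0.06825899678044585)]
block low [np.float64(-0.06152815710633702), np.float64(0.0670405720012128)] [np.float64(-0.058697688291184706), np.float64(0.06924595004764228)] up [np.float64(-0.016783455696699128), np.float64(0.06704485015190631)]
back pt [ 0.55121498 -0.05514359  0.05344891]
block pt [0.42913151 0.0662363  0.0601327 ] wheel [0.5738506  0.10355003 0.08061001]
back top [np.float64(-0.14410134475566996), np.float64(-0.06276896078879819)] nose [np.float64(-0.07658922490742259), np.float64(-0.06816416469915226)]
block low [np.float64(-0.0602529776965696), np.float64(0.06610498451501634)] [np.float64(-0.05742378811244292), np.float64(0.06831293180964089)] up [np.float64(-0.01587123941321118), np.float64(0.06613512601424718)]
back pt [ 0.55049113 -0.05478602  0.05603185]
block pt [0.4281901  0.06465071 0.06259339] wheel [0.57293098 0.10187984 0.08307069]
```

Run:
```python
from fit2 import *
Rz,t=frame(Q)
for c,uv in((W,(80,180)),(W,(48,235)),(W,(40,255)),(S,(395,395)),(S,(405,330)),(S,(345,335)),(D,(285,100)),(D,(335,105)),(D,(285,135))):
    for z in(0.,.06,.12): print(uv,z,(Rz.T@(atz(c,uv,z)-t)).round(3)[:2])
```

```text
(80, 180) 0.0 [-0.341 -0.007]
(80, 180) 0.06 [-0.306  0.001]
(80, 180) 0.12 [-0.27   0.008]
(48, 235) 0.0 [-0.388 -0.071]
(48, 235) 0.06 [-0.345 -0.054]
(48, 235) 0.12 [-0.303 -0.037]
(40, 255) 0.0 [-0.402 -0.096]
(40, 255) 0.06 [-0.357 -0.075]
(40, 255) 0.12 [-0.312 -0.054]
(395, 395) 0.0 [-0.405 -0.032]
(395, 395) 0.06 [-0.446  0.   ]
(395, 395) 0.12 [-0.488  0.033]
(405, 330) 0.0 [-0.302 -0.11 ]
(405, 330) 0.06 [-0.355 -0.069]
(405, 330) 0.12 [-0.408 -0.028]
(345, 335) 0.0 [-0.279 -0.02 ]
(345, 335) 0.06 [-0.335  0.011]
(345, 335) 0.12 [-0.39   0.043]
(285, 100) 0.0 [-0.53  -0.052]
(285, 100) 0.06 [-0.427 -0.037]
(285, 100) 0.12 [-0.325 -0.022]
(335, 105) 0.0 [-0.526  0.088]
(335, 105) 0.06 [-0.424  0.09 ]
(335, 105) 0.12 [-0.321  0.093]
(285, 135) 0.0 [-0.36  -0.026]
(285, 135) 0.06 [-0.272 -0.014]
(285, 135) 0.12 [-0.185 -0.001]
```

send_rows(
  plan=[
    {"offset": [-2.1, -2.9, 2], "delta_rot": [0, 0, 0], "grip": 1},
    {"offset": [-2.1, -2.9, 2], "delta_rot": [0, 0, 0], "grip": 1},
    {"offset": [0, 0, 4], "delta_rot": [0, 0, 0], "grip": 1},
    {"offset": [0, 0, 3], "delta_rot": [0, 0, 0], "grip": 1},
    {"offset": [0, 0, 2], "delta_rot": [0, 0, 0], "grip": 1},
    {"offset": [0, 0, 0], "delta_rot": [0, 0, 0], "grip": 1},
  ],
)

```text
time_s: 2.7
ee_pos: [0.5447, -0.0786, 0.0719]
orientation: [[-0.991, 0.137, -0.007], [0.137, 0.991, 0.002], [0.007, 0.001, -1.0]]
ft_force: [-0.4, -0.1, 0.3]
opening: 0.0001
```

```bash
cat > look.py <<'E'
from h import *
import sys
n=sys.argv[1]
s=ctrl.observe();print(s["time_s"],s["ee_pos"].round(4),s["ft_force"].round(2))
Rz=np.array([[.1411,-.990],[.990,.1411]]);print("tcp track xy",(Rz.T@(s["ee_pos"][:2]-[.5036,.0998])).round(4),"rail z", round(.0487+.06*float((Rz.T@(s["ee_pos"][:2]-[.5036,.0998]))[0]),4))
a=cap("scene")["color"];b=cap("side")["color"]
A=cv2.resize(a[130:330,175:375],(600,600),interpolation=3)
B=cv2.resize(b[150:350,180:380],(600,600),interpolation=3)
cv2.imwrite(f"pics/{n}S.png",A);cv2.imwrite(f"pics/{n}D.png",B)
E
python3 look.py l1
```

```text
2.7 [ 0.5447 -0.0786  0.0719] [-0.4  -0.07  0.26]
tcp track xy [-0.1708 -0.0658] rail z 0.0385
```

View pics/l1S.png

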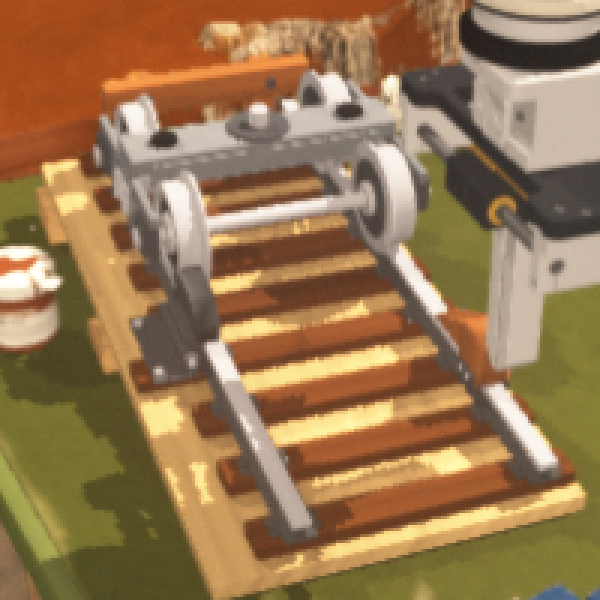

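View pics/l1D.png

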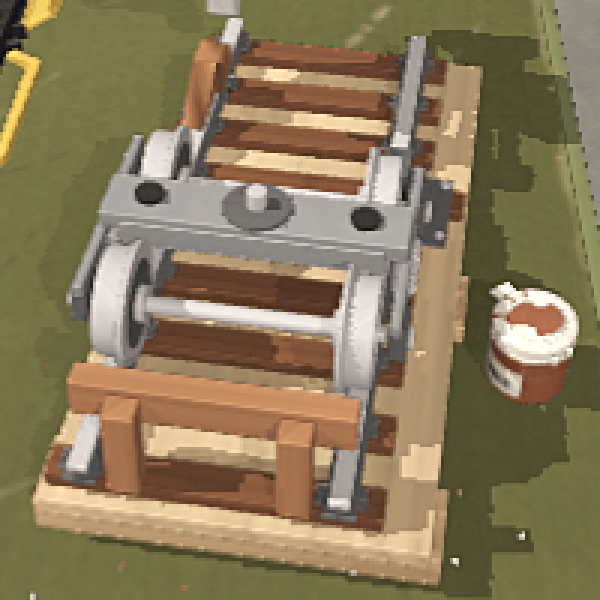

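send_rows(
  plan=[
    {"offset": [-0.3, 0, 1.2], "delta_rot": [0, 0, 0], "grip": 1},
    {"offset": [0, 0, 1.2], "delta_rot": [0, 0, 0], "grip": 1},
    {"offset": [0, 1.0, -0.06], "delta_rot": [0, 0, 0], "grip": 1},
    {"offset": [0, 1.0, -0.06], "delta_rot": [0, 0, 0], "grip": 1},
    {"offset": [0, 1.0, -0.06], "delta_rot": [0, 0, 0], "grip": 1},
    {"offset": [0, 1.0, -0.06], "delta_rot": [0, 0, 0], "grip": 1},
    {"offset": [0, 0, 0], "delta_rot": [0, 0, 0], "grip": 1},
  ],
)

```text
time_s: 3.5
ee_pos: [0.5566, -0.0393, 0.0545]
orientation: [[-0.991, 0.136, 0.001], [0.136, 0.991, 0.001], [-0.001, 0.001, -1.0]]
ft_force: [0.1, 0.4, -0.9]
opening: 0.0007
```

```bash
python3 look.py l2; python3 wr.py w2
```

```text
3.5 [ 0.5566 -0.0393  0.0545] [ 0.1   0.36 -0.87]
tcp track xy [-0.1302 -0.0721] rail z 0.0409
3.6 [ 0.5564 -0.0405  0.0543] [ 0.24  0.35 -0.29] 0.0008129365701472953 [[-0.991, 0.137, 0.001], [0.137, 0.991, -0.0], [-0.001, 0.0, -1.0]]
```

View pics/l2S.png

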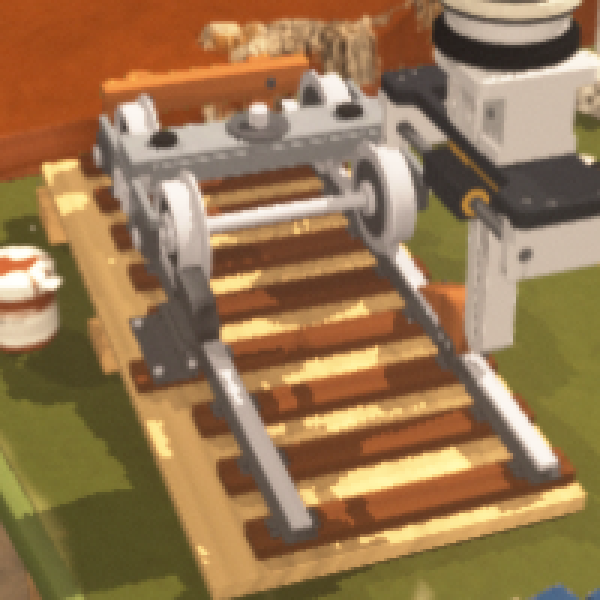

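View pics/w2.png

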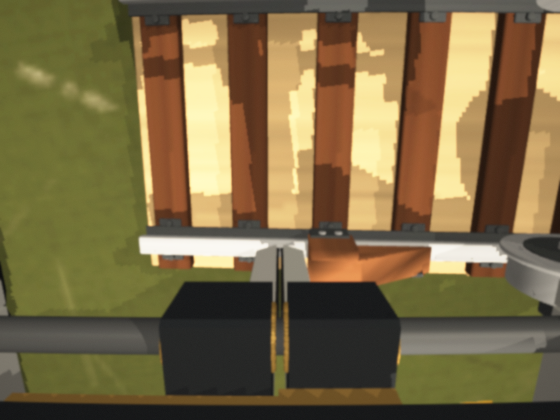

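The finger is against the chock's back (wrist u≈307), centred on the rail. I'll keep pushing.

send_rows(
  plan=[
    {"offset": [0.2, 1.0, -0.06], "delta_rot": [0, 0, 0], "grip": 1},
    {"offset": [0, 1.0, -0.06], "delta_rot": [0, 0, 0], "grip": 1},
    {"offset": [0, 1.0, -0.06], "delta_rot": [0, 0, 0], "grip": 1},
    {"offset": [0, 1.0, -0.06], "delta_rot": [0, 0, 0], "grip": 1},
    {"offset": [0, 0.4, 0], "delta_rot": [0, 0, 0], "grip": 1},
    {"offset": [0, 0, 0], "delta_rot": [0, 0, 0], "grip": 1},
  ],
)

```text
time_s: 4.25
ee_pos: [0.5604, 0.0039, 0.0564]
orientation: [[-0.991, 0.137, 0.0], [0.137, 0.991, 0.001], [-0.0, 0.001, -1.0]]
ft_force: [-1.0, -1.3, 0.0]
opening: 0.0007
```

```bash
python3 look.py l3; python3 wr.py w3
```

```text
4.25 [0.5604 0.0039 0.0564] [-0.98 -1.33  0.04]
tcp track xy [-0.0869 -0.0697] rail z 0.0435
4.35 [0.56   0.0033 0.056 ] [-0.67 -0.36 -0.68] 0.0006129295635713893 [[-0.99, 0.138, -0.0], [0.138, 0.99, 0.001], [0.0, 0.001, -1.0]]
```

View pics/l3S.png

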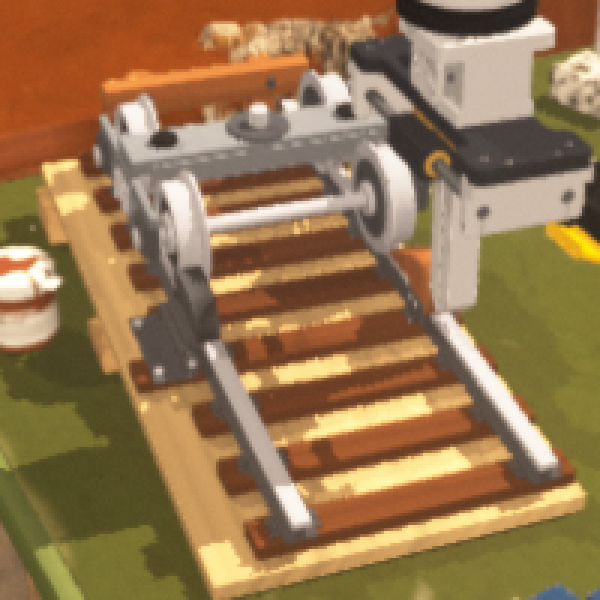

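View pics/w3.png

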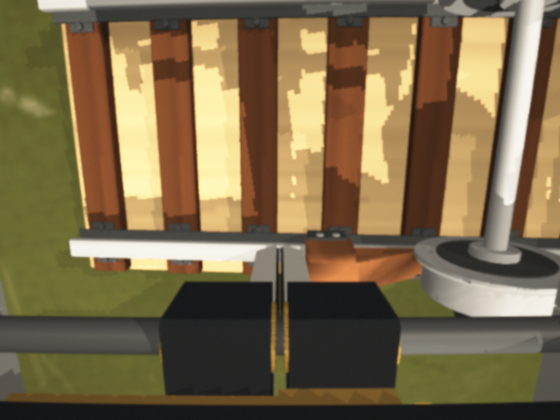

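send_rows(
  plan=[
    {"offset": [0, 0.3, -0.02], "delta_rot": [0, 0, 0], "grip": 1},
    {"offset": [0, 0.3, -0.02], "delta_rot": [0, 0, 0], "grip": 1},
    {"offset": [0, 0.2, 0], "delta_rot": [0, 0, 0], "grip": 1},
    {"offset": [0, 0, 0], "delta_rot": [0, 0, 0], "grip": 1},
  ],
)

```text
time_s: 4.8
ee_pos: [0.5612, 0.011, 0.0566]
orientation: [[-0.99, 0.138, -0.0], [0.138, 0.99, 0.0], [0.0, 0.0, -1.0]]
ft_force: [-0.3, 0.2, -0.0]
opening: 0.0002
```

```bash
python3 look.py l4; python3 wr.py w4
python3 - <<'E'
import cv2
im=cv2.imread("pics/w4.png");cv2.imwrite("pics/w4c.png",cv2.resize(im[210:320,290:500],None,fx=3,fy=3,interpolation=2))
E
```

```text
4.8 [0.5612 0.011  0.0566] [-0.32  0.16 -0.04]
tcp track xy [-0.0797 -0.0696] rail z 0.0439
4.9 [0.5613 0.0109 0.0567] [0.45 0.11 0.37] 0.0007760876594727492 [[-0.99, 0.138, 0.0], [0.138, 0.99, 0.0], [-0.0, 0.0, -1.0]]
```

View pics/w4c.png

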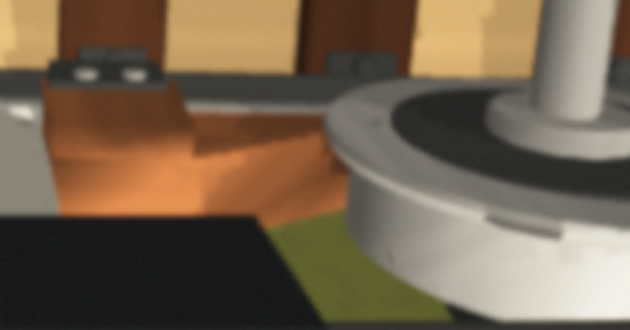

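View pics/l4S.png

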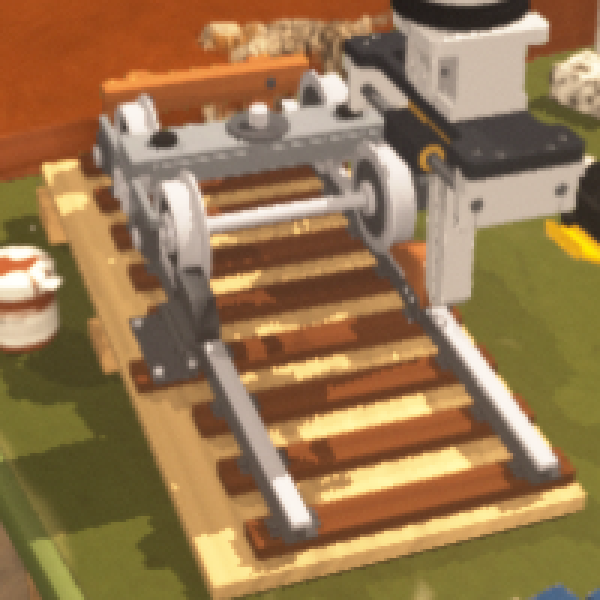

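Nearly touching, and the bogie hasn't moved. I'll creep on while tracking the bogie by image shift.

```bash
cat > trk.py <<'E'
from fit2 import *
def shift(d,f,box):
    x0,y0,w,h=box;g=lambda im:cv2.cvtColor(im,cv2.COLOR_BGR2GRAY).astype(np.float32)
    t=g(cv2.imread(f))[y0:y0+h,x0:x0+w];I=g(d["color"])[y0:y0+h,x0:x0+w]
    M=np.eye(2,3,dtype=np.float32);_,M=cv2.findTransformECC(t,I,M,cv2.MOTION_TRANSLATION,(3,200,1e-6),None,3);return M[:,2]
def rep():
    S2=cap("scene");D2=cap("side")
    for d,f,b in((S2,"pics/scene0.png",(222,160,70,26)),(D2,"pics/side0.png",(218,203,105,38))):
        s=shift(d,f,b);J=(proj(d,track(Q,.073,0,.07))-proj(d,track(Q,.063,0,.07)))[0]/10
        print("shift",s.round(2),"px -> bogie moved mm",round(float(s@J/(J@J)),2))
if __name__=="__main__": rep(); o=ctrl.observe();print(o["ee_pos"].round(4),o["ft_force"].round(2),o["time_s"])
E
python3 trk.py
```

```text
shift [0.   0.02] px -> bogie moved mm -0.07
shift [ 0.05 -0.03] px -> bogie moved mm -0.11
[0.5613 0.0107 0.0567] [-0.21 -0.17  0.49] 5.15
```

send_rows(
  plan=[
    {"offset": [0, 0.2, -0.01], "delta_rot": [0, 0, 0], "grip": 1},
    {"offset": [0, 0.2, -0.01], "delta_rot": [0, 0, 0], "grip": 1},
  ],
)

```text
time_s: 5.35
ee_pos: [0.5617, 0.0123, 0.0571]
orientation: [[-0.99, 0.139, -0.0], [0.139, 0.99, -0.005], [-0.0, -0.005, -1.0]]
ft_force: [-1.7, -6.8, 0.6]
opening: 0.0005
```

```bash
python3 trk.py
```

```text
shift [-0.23 -0.35] px -> bogie moved mm 1.47
shift [-0.09  0.43] px -> bogie moved mm 1.11
[0.5617 0.0131 0.0571] [-0.76 -5.59  1.98] 5.55
```

send_rows(
  plan=[
    {"offset": [0, 0.2, -0.01], "delta_rot": [0, 0, 0], "grip": 1},
    {"offset": [0, 0.1, 0], "delta_rot": [0, 0, 0], "grip": 1},
  ],
)

```text
time_s: 5.75
ee_pos: [0.5622, 0.0159, 0.0572]
orientation: [[-0.99, 0.139, -0.0], [0.139, 0.99, -0.003], [-0.0, -0.003, -1.0]]
ft_force: [-1.1, -4.4, 0.8]
opening: 0.0004
```

```bash
python3 trk.py
```

```text
shift [-0.73 -1.12] px -> bogie moved mm 4.63
shift [-0.33  1.53] px -> bogie moved mm 3.94
[0.5622 0.0166 0.0572] [-0.6  -6.1   0.24] 5.95
```

Contact is confirmed: about 6 N, with the bogie moved about 4 mm up. I'll back off, raise, and see whether it holds.

send_rows(
  plan=[
    {"offset": [0, -1, 0], "delta_rot": [0, 0, 0], "grip": 1},
    {"offset": [0, -1.5, 0], "delta_rot": [0, 0, 0], "grip": 1},
    {"offset": [0, -0.5, -3], "delta_rot": [0, 0, 0], "grip": 1},
    {"offset": [0, 0, -4], "delta_rot": [0, 0, 0], "grip": 1},
    {"offset": [0, 0, 0], "delta_rot": [0, 0, 0], "grip": 1},
  ],
)

```text
time_s: 6.45
ee_pos: [0.5617, -0.013, 0.1336]
orientation: [[-0.99, 0.139, 0.012], [0.139, 0.99, -0.0], [-0.012, 0.001, -1.0]]
ft_force: [0.4, -0.0, -0.5]
opening: 0.0006
```

```bash
python3 trk.py; python3 look.py l5; python3 wr.py w5
```

```text
shift [-0.71 -1.17] px -> bogie moved mm 4.73
shift [-0.36  1.47] px -> bogie moved mm 3.81
[ 0.5572 -0.0121  0.1256] [-0.48  0.28  0.25] 6.65
6.65 [ 0.5572 -0.0121  0.1256] [-0.48  0.28  0.25]
tcp track xy [-0.1032 -0.0688] rail z 0.0425
6.75 [ 0.5569 -0.0119  0.125 ] [0.45 0.83 0.5 ] 0.0004032274669208155 [[-0.99, 0.138, -0.003], [0.138, 0.99, 0.001], [0.004, 0.0, -1.0]]
```

View pics/l5S.png

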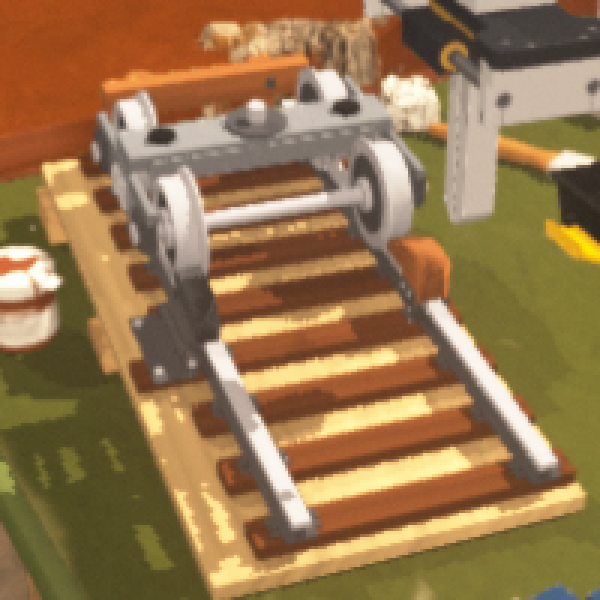

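View pics/w5.png

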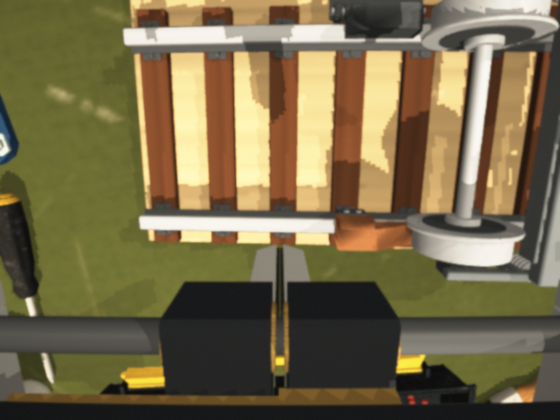

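The bogie is standing on the chock (+4 mm) with a gap at the stop. Next I'll put the finger inside the stop rail, next to the block.

send_rows(
  plan=[
    {"offset": [3.8, 1.9, 0], "delta_rot": [0, 0, 0], "grip": 1},
    {"offset": [3.8, 1.9, 0], "delta_rot": [0, 0, 0], "grip": 1},
    {"offset": [3.6, 2, 0], "delta_rot": [0, 0, 0], "grip": 1},
    {"offset": [0, 0, 2], "delta_rot": [0, 0, 0], "grip": 1},
    {"offset": [0, 0, 0], "delta_rot": [0, 0, 0], "grip": 1},
  ],
)

```text
time_s: 7.3
ee_pos: [0.4523, 0.0615, 0.1041]
orientation: [[-0.991, 0.136, -0.006], [0.136, 0.991, 0.0], [0.006, -0.001, -1.0]]
ft_force: [0.1, 0.9, 0.2]
opening: 0.0006
```

```bash
python3 look.py l6; python3 wr.py w6
```

```text
7.3 [0.4523 0.0615 0.1041] [0.06 0.88 0.16]
tcp track xy [-0.0451  0.0454] rail z 0.046
7.4 [0.4547 0.0608 0.1063] [-0.04  0.44 -0.8 ] 0.0002785642010683412 [[-0.99, 0.138, -0.002], [0.138, 0.99, -0.0], [0.002, -0.0, -1.0]]
```

View pics/l6S.png

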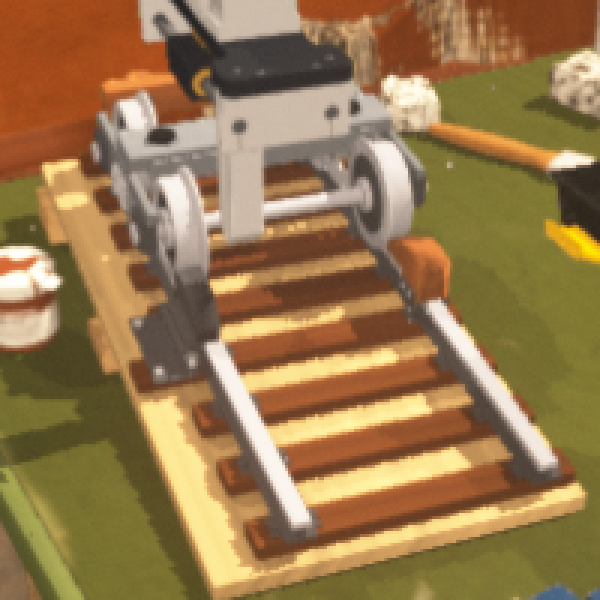

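View pics/w6.png

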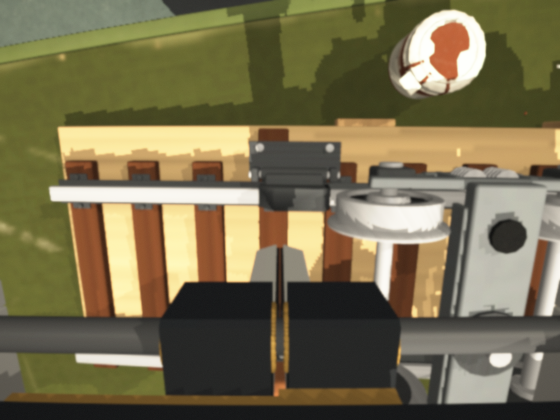

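The finger (u≈280) lines up with the block (u 258–328) and clears the wheel at u≥332. Descending.

send_rows(
  plan=[
    {"offset": [0, 0, 1.5], "delta_rot": [0, 0, 0], "grip": 1},
    {"offset": [0, 0, 1.5], "delta_rot": [0, 0, 0], "grip": 1},
    {"offset": [0, 0, 1.5], "delta_rot": [0, 0, 0], "grip": 1},
    {"offset": [0, 0, 0], "delta_rot": [0, 0, 0], "grip": 1},
    {"offset": [0, 0, 0], "delta_rot": [0, 0, 0], "grip": 1},
  ],
)

```text
time_s: 7.95
ee_pos: [0.4558, 0.0605, 0.0624]
orientation: [[-0.99, 0.139, 0.0], [0.139, 0.99, 0.0], [-0.0, 0.0, -1.0]]
ft_force: [-0.7, 0.8, 0.4]
opening: 0.0003
```

```bash
python3 look.py l7; python3 wr.py w7
```

```text
7.95 [0.4558 0.0605 0.0624] [-0.67  0.77  0.41]
tcp track xy [-0.0457  0.0418] rail z 0.046
8.05 [0.4563 0.0607 0.0632] [0.45 0.82 0.04] 0.000622296989854543 [[-0.99, 0.139, 0.002], [0.139, 0.99, 0.0], [-0.002, 0.0, -1.0]]
```

View pics/l7S.png

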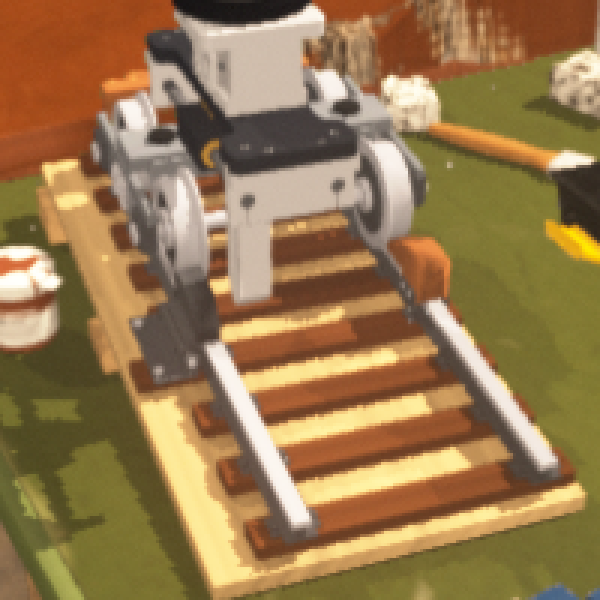

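View pics/w7.png

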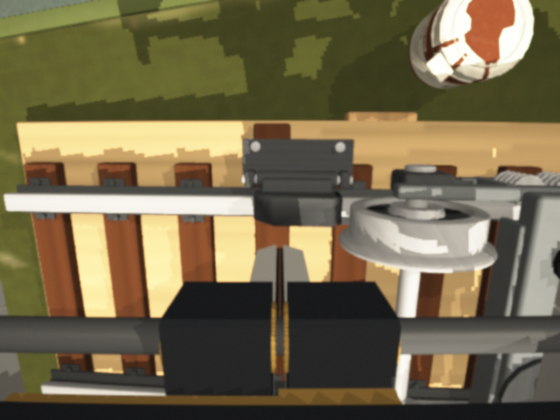

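send_rows(
  plan=[
    {"offset": [0.8, 0, 0.2], "delta_rot": [0, 0, 0], "grip": 1},
    {"offset": [0.7, 0, 0], "delta_rot": [0, 0, 0], "grip": 1},
    {"offset": [0.7, 0, 0], "delta_rot": [0, 0, 0], "grip": 1},
    {"offset": [0.7, 0, 0], "delta_rot": [0, 0, 0], "grip": 1},
    {"offset": [0.7, 0, 0], "delta_rot": [0, 0, 0], "grip": 1},
    {"offset": [0, 0, 0], "delta_rot": [0, 0, 0], "grip": 1},
    {"offset": [0, 0, 0], "delta_rot": [0, 0, 0], "grip": 1},
  ],
)

```text
time_s: 8.8
ee_pos: [0.422, 0.0658, 0.0647]
orientation: [[-0.99, 0.138, 0.009], [0.138, 0.99, -0.0], [-0.009, 0.001, -1.0]]
ft_force: [-1.1, -1.3, 16.2]
opening: 0.0005
```

```bash
python3 look.py l8; python3 wr.py w8
```

```text
8.8 [0.422  0.0658 0.0647] [-1.1  -1.32 16.22]
tcp track xy [-0.0451  0.0759] rail z 0.046
8.9 [0.4221 0.0658 0.0647] [-1.48 -0.77 15.62] 0.00019537394514630713 [[-0.99, 0.138, 0.008], [0.138, 0.99, -0.0], [-0.008, 0.001, -1.0]]
```

View pics/l8S.png

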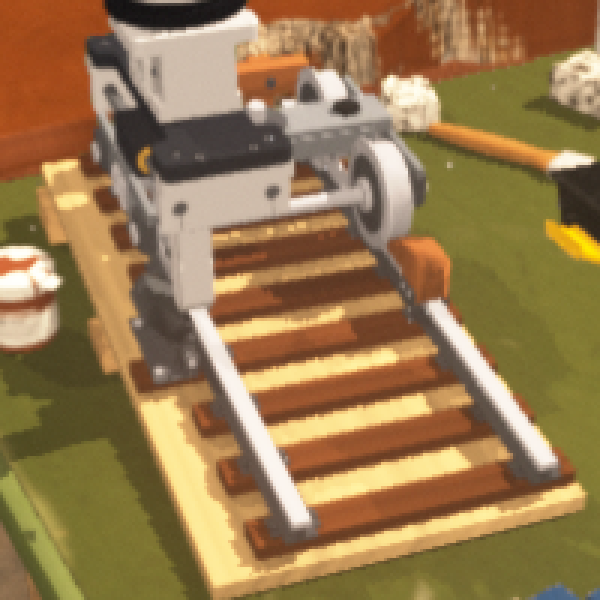

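View pics/w8.png

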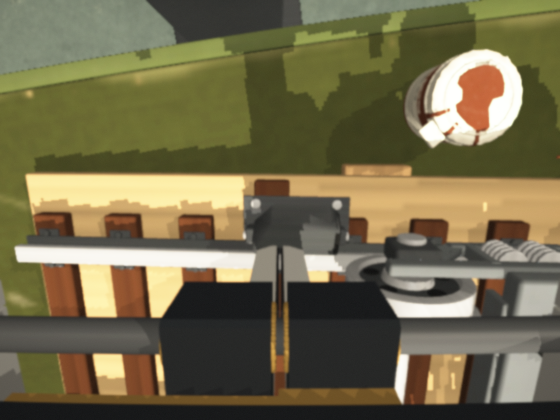

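An upward force of 16 N: the tilted block (about 1 rad) is under the fingertip. I'll ease up while moving outwards.

send_rows(
  plan=[
    {"offset": [0.4, 0, -0.4], "delta_rot": [0, 0, 0], "grip": 1},
    {"offset": [0.5, 0, -0.3], "delta_rot": [0, 0, 0], "grip": 1},
    {"offset": [0.5, 0, 0], "delta_rot": [0, 0, 0], "grip": 1},
    {"offset": [0, 0, 0], "delta_rot": [0, 0, 0], "grip": 1},
    {"offset": [0, 0, 0], "delta_rot": [0, 0, 0], "grip": 1},
  ],
)

```text
time_s: 9.45
ee_pos: [0.4049, 0.0678, 0.0663]
orientation: [[-0.99, 0.138, -0.001], [0.138, 0.99, 0.0], [0.001, -0.0, -1.0]]
ft_force: [-0.6, -0.7, 0.9]
opening: 0.0002
```

```bash
python3 look.py l9; python3 wr.py w9
```

```text
9.45 [0.4049 0.0678 0.0663] [-0.57 -0.69  0.93]
tcp track xy [-0.0456  0.0932] rail z 0.046
9.55 [0.4053 0.0678 0.0665] [-0.1  -0.55  0.23] 0.0005299393010475425 [[-0.99, 0.138, -0.001], [0.138, 0.99, 0.0], [0.001, -0.0, -1.0]]
```

View pics/l9S.png

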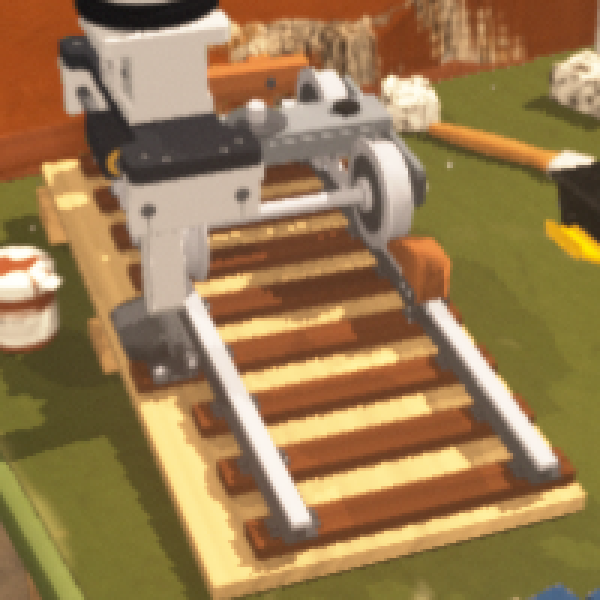

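View pics/w9.png

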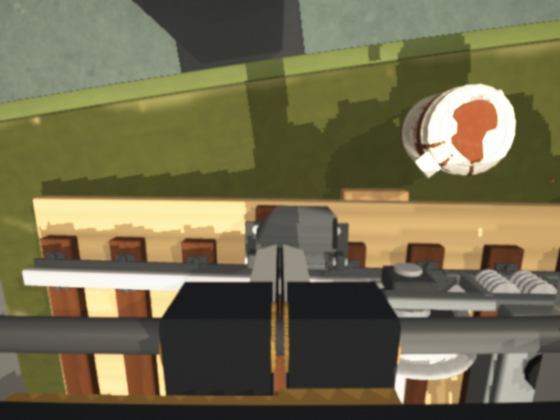

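The block is over and no longer pressing on the finger. I'll raise clear and inspect.

send_rows(
  plan=[
    {"offset": [0, 0, -2], "delta_rot": [0, 0, 0], "grip": 1},
    {"offset": [0, 0, -4], "delta_rot": [0, 0, 0], "grip": 1},
    {"offset": [0, -3, -4], "delta_rot": [0, 0, 0], "grip": 1},
    {"offset": [0, -4, -2], "delta_rot": [0, 0, 0], "grip": 1},
    {"offset": [-4, -2, 0], "delta_rot": [0, 0, 0], "grip": 1},
    {"offset": [-4, 0, 0], "delta_rot": [0, 0, 0], "grip": 1},
    {"offset": [0, 0, 0], "delta_rot": [0, 0, 0], "grip": 1},
    {"offset": [0, 0, 0], "delta_rot": [0, 0, 0], "grip": 1},
  ],
)

```text
time_s: 10.4
ee_pos: [0.4723, -0.0326, 0.1858]
orientation: [[-0.99, 0.139, -0.003], [0.139, 0.99, 0.001], [0.003, 0.0, -1.0]]
ft_force: [0.6, 0.3, -0.1]
opening: 0.0008
```

```bash
python3 look.py l10; python3 wr.py w10; python3 trk.py
```

```text
10.4 [ 0.4723 -0.0326  0.1858] [ 0.61  0.3  -0.13]
tcp track xy [-0.1355  0.0123] rail z 0.0406
10.5 [ 0.4717 -0.0321  0.1867] [ 0.65  0.02 -0.25] 0.0001481769209313817 [[-0.99, 0.138, -0.001], [0.138, 0.99, 0.0], [0.001, 0.0, -1.0]]
shift [-0.89 -1.13] px -> bogie moved mm 4.96
shift [-0.34  1.44] px -> bogie moved mm 3.73
[ 0.472  -0.032   0.1875] [ 0.25 -0.96 -0.53] 10.75
```

View pics/l10S.png

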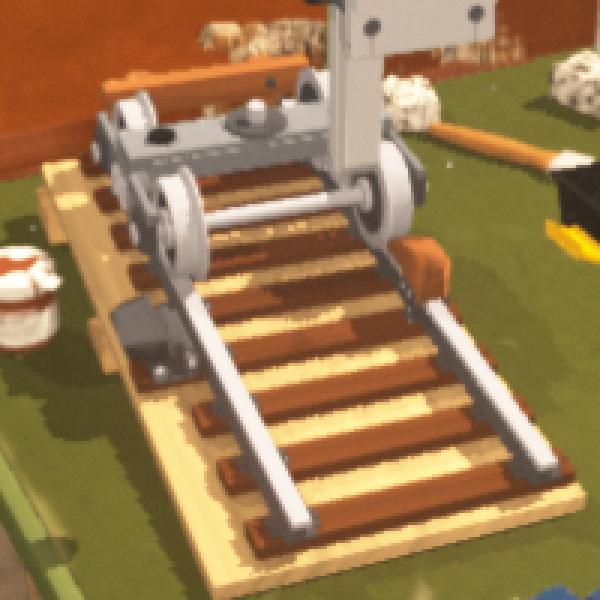

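View pics/w10.png

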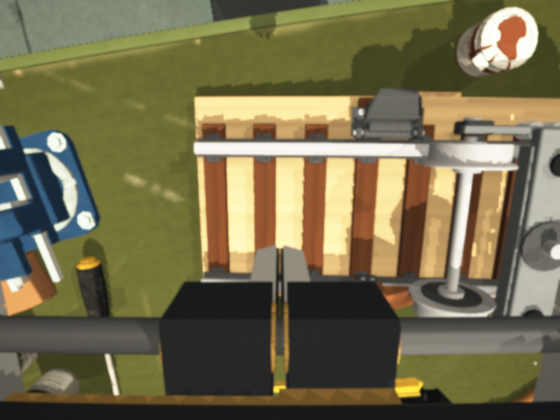

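View pics/l10D.png

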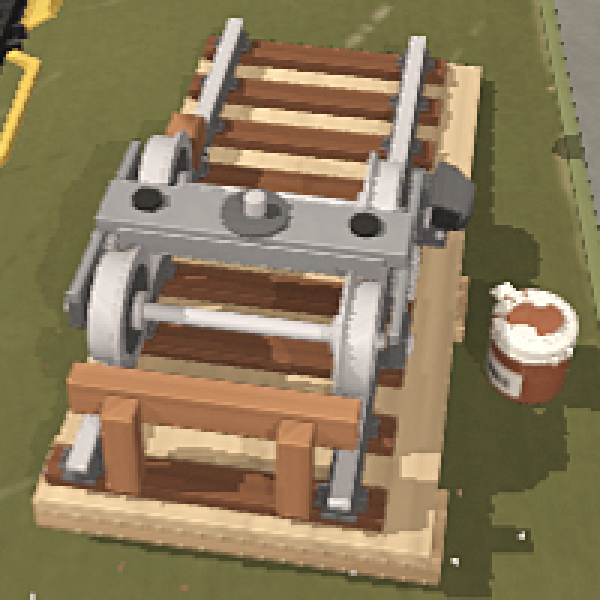

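The stop lies outside its rail, the bogie stands at about +4 mm on the chock, and the pot is upright. I'll check the hinge angle by projecting the block at 1.85 against 1.4 rad.

```bash
python3 - <<'E'
from fit2 import *
d10,T=pickle.load(open("w10.pkl","rb"));W2=dict(d10);W2["extrinsics"]=T
S2=cap("scene")
outs=[]
for d,(x0,y0,w,h) in((W2,(330,70,130,90)),(S2,(195,215,65,50))):
    k=5 if w>100 else 8
    im=cv2.resize(d["color"],None,fx=k,fy=k,interpolation=2)
    for th,col in((1.85,(0,255,0)),(1.4,(0,0,255))):
        c=[]
        for x in(-.061,-.015):
            for a,b in((-.0195,6e-3),(-.0195,.032),(-.0055,.032),(-.0055,6e-3)):
                c.append(track(Q,x,.0815+a*np.cos(th)+b*np.sin(th),-.006-a*np.sin(th)+b*np.cos(th)))
        p=(proj(d,np.array(c))*k).astype(int)
        for i in range(4):
            for a,b in((i,(i+1)%4),(4+i,4+(i+1)%4),(i,i+4)): cv2.line(im,tuple(map(int,p[a])),tuple(map(int,p[b])),col,1)
    outs.append(cv2.resize(im[y0*k:(y0+h)*k,x0*k:(x0+w)*k],(600,300 if k==8 else 300)))
cv2.imwrite("pics/chk.png",np.vstack(outs))
E
python3 trk.py
```

```text
shift [-0.9  -1.12] px -> bogie moved mm 4.95
shift [-0.35  1.44] px -> bogie moved mm 3.73
[ 0.4724 -0.0324  0.187 ] [-0.13  0.23 -0.82] 11.1
```

View pics/chk.png

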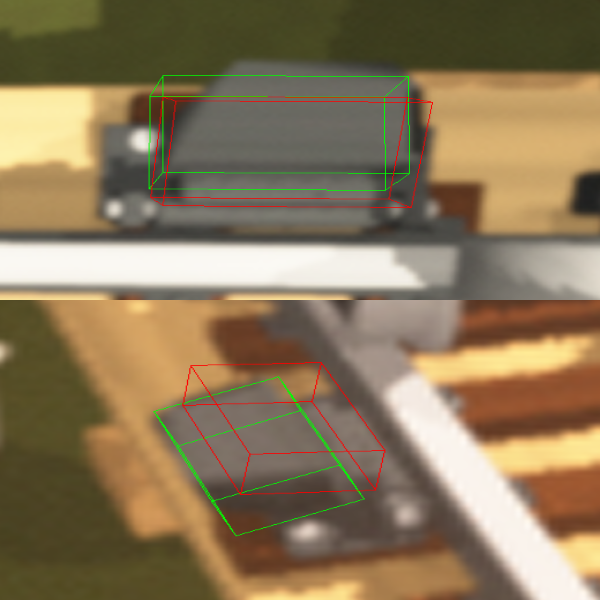

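The block's outer edge matches the 1.85 rad outline, not 1.4, and the bogie is stationary over repeated readings. Handing in.

```bash
python3 -c "
from cell import ctrl
print(ctrl.close_job())"
```

```text
the job is handed in; nothing more can be done
None
```

I slid the chock up its rail with closed fingers until it was snug against the low wheel. I then turned the rail stop over and handed the job in at about 11 s of the 48 s allowed. No verdict was reported.

- **Chock and bogie:** at contact I felt about 6 N, and the push moved the bogie about 4 mm up the track. It stayed there when I withdrew the finger, and again after the stop was over. My last readings put it 5.0 mm up by the scene camera and 3.7 mm by the side camera. That difference is within calibration error, and repeated readings showed no drift.
- **Rail stop:** halfway over, the tilted block caught under the fingertip and pushed up with about 16 N. I eased up and outwards and it fell over. In the last pictures it lies outside its rail, matching the model drawn at 1.85 rad rather than 1.4.
- **Paint pot:** upright and not touched.
- **Not directly measured:** I judged the final chock-to-wheel distance and contact force from the bogie staying put on the chock with the stop gone.

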